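Release the ratchet and lower the hand press

ROBOT

A 6-joint arm with a two-finger parallel gripper is mounted at the origin on the work surface. World frame = base frame: x ahead of the robot, y to its left, z up, the work surface at z = 0. Lengths are in m, angles in rad, forces in N, time in s.
With the tool pointing down it reaches from about 0.425 to 0.95 m from the base axis. Payload 3.5 kg.
Tool frame: the origin (TCP) lies midway between the tips of the shut fingers; the grasp point (between the pads) lies 19 mm behind it (ctrl.pinch_z is the distance from the TCP to the grasp point, in m); z points along the fingers, y is the line along which they close (so a half turn about z gives the same grasp; the last joint's range is limited). The gripper opens to 85 mm and grips with 20 to 120 N. Pads are 22 mm wide; open, the fingers measure 114 mm over their backs; the gripper's body (76 mm by 85 mm) begins 54 mm behind the grasp point. The pads swing forward as they close: fully open they stand 13 mm farther back than shut.
Start: joints at [-1.368, 0.286, 1.577, -0, 1.279, -0.15], TCP at [0.233, -0.633, 0.231] pointing down, gripper open.
Joint ranges: [-2.77, 2.77], [-0.9, 2.22], [0.21, 2.48], [-1.53, 4.67], [0.24, 2.81], [-2.84, 2.84]. Speed limits (rad/s): [2.79, 2.79, 3.14, 3.14, 3.14, 3.14].

INTERFACE

Orientations are given as a unit quaternion [x, y, z, w].
In Python, from plant import get_state, viewer, sign_off, ctrl gives the robot as it stands. The module is installed in compiled form; this text tells all that it offers.
- The arm moves only by the shell command python3 -m handwheel 'ROWS' [FORCE]. ROWS is JSON, a list that holds one entry, the list of rows, each a list of 5 numbers: the finger opening in m, from 0 to 0.0854, then the shift along the tool's x, y, z in m, then the turn about the tool's z in degrees. In form: [[[claw, x, y, z, spin], ...]]. A call has 1 to 12 rows; each row shifts and turns the commanded pose from where the row before left it, along the tool's axes as they then stand; what a row does not reach is not made up. A row lasts 1/12 s, in which the tool goes at most 41.7 mm and 7.16 degrees, less where a joint would pass 70% of its speed; a pose out of reach is approached as far as the arm can. A call is refused whole if a number of a shift passes 0.0417 or a number of a turn 7.16, either way. A call with a gripper value outside its range is refused whole. The fingers move at their own pace and stop on an object; FORCE is the grip in N (left out, the last holds). Time passes only in rows, so rows that do not move let the fingers close. It gives the time, the measured TCP pose, the force, the opening and the grip force at its end, in the units of the state.
- get_state(): the state, without advancing time (a new reading comes with each control period).
- viewer.read_camera(name): name is "side" or "top"; returns the picture (384x512x3 uint8, blue, green, red); there is no depth.
- viewer.camera_params(name): a dict with "fov_y" (degrees; the focal length in pixels is half the picture's height over the tangent of half this angle, whatever the lens; pixels are square), "cx", "cy" (the principal point, pixels), "k1" (the pictures are not rectified: a ray, as slopes to the right and down, at radius r is drawn at 1 + k1 r^2 times it, then the intrinsics apply), "xyz" and "attitude" of the camera in the world. Camera axes: x right, y up, looking along -z (the intrinsics and any distortion apply to the point x, -y, -z); pixel columns grow to the right and rows downward; lengths in m; the calibration is good to about 2 mm. A picture is of the moment at which its call begins. camera_params takes no time and is no camera call.
- sign_off(): hands the job in; it is judged then, once.
Trained networks look in the newest picture that a camera, given by its name, has taken for a name from the list of things; names that differ only in an ending like _2 or _b are one class to them, and where a whole thing is asked for, a point or a joint stands for the part that bears it (a point fixed in the world has none). Each returns a list of dicts, best first, with "confidence" (0 to 1); they miss things now and then, are a little off and sometimes report something else, mostly with a low value. They report only what shows in the picture. A call takes as long as a camera call.
- viewer.look_for(camera, name): "extent" ([left, top, width, height] as shares, 0 to 1, of the picture: columns of its width, rows of its height, round what is visible of it).
- viewer.outline_of(camera, name): "mask" (384x512 bool, what is visible of it) and "extent" ([left, top, width, height] as shares, 0 to 1, of the picture: columns of its width, rows of its height, round what is visible of it).
- viewer.pinpoint(camera, name): "xy" ([column, row] as shares, 0 to 1, of the picture: columns of its width, rows of its height: a listed point, or the origin of a listed thing).
The state is a dict: "time": time; "qpos": joint angles; "dq": joint speeds; "joint_efforts": joint torques, N m; "eef_pos": TCP position; "tcp_rot": TCP orientation; "contact_force": force on the tool from outside, world axes, zero at the start; "wrist_torque": the same for the moment, N m; "opening": opening from 0.0 (shut) to 1.0 (fully open); "finger_force": force on a finger pad.
Only numpy, scipy, OpenCV 4.12 (cv2) and the standard library are available. Lean on these libraries where they do the work, as an engineer would, in place of code of your own. Each camera call takes 0.05 s, during which the arm holds its last target. There are 200 camera calls.

TASK

The lever of the small hand press on the jeweller's bench is held up by its ratchet. Press the pawl's thumb tab down until the pawl is free of the teeth, then push the wooden pad of the lever all the way down so that the ram sits on the ring blank. Do not force the lever against the engaged pawl, leave the pawl free and the lever down, and leave the lamp, loupe, graver and hammer where they are.

Things in the scene. Friction and masses are not known exactly. Their poses are not given: they have to be found in the camera images.
- pawl_tab (a point): centre of the top face of the pawl's thumb tab: dark steel plate, 34 mm lengthwise, 36 mm wide, 5 mm thick, 142 mm above the bench at the end of the press opposite the wooden pad. It tips down about the pawl's pin (43 mm from here towards the lever hinge, 8 mm lower); this point sinks 15 mm over the full travel. Open above and below. z axis: normal to the plate, up; x axis: away from the hinge
- pawl (a joint): angle of the pawl: 0 = engaged in the teeth, grows as the tab is pressed down, 0.36 rad = end stop; the nose clears the teeth from about 0.2 rad. It moves stiffly (about 3 N on the tab) and has no spring: it stays where it is left
- lever (a joint): angle of the lever: 0 = fully up (about 36 degrees above level), grows as it is pushed down, 0.62 rad = fully down on its stop, lever level. With the pawl engaged it has a little play and is blocked by a tooth at about 0.06 rad. It moves stiffly (3 to 5 N on the wooden pad), has no spring and stays where it is left
- lever_pad (a point): centre of the top face of the wooden palm pad at the lever's free end: 60 mm along the lever, 46 mm wide, 16 mm thick. It lies 150 mm from the hinge axis along the lever, 8 mm above the lever's centre line; about 163 mm above the bench with the lever up, 78 mm with it down. z axis: normal to the pad's top face; x axis: along the lever to the hinge
- lever_hinge (a point): point on the lever's hinge axis, 70 mm above the bench, mid-width of the press, which is screwed down (base 200 x 90 x 10 mm; highest fixed part 140 mm: two grey uprights at the pawl's pin, 45 mm from here towards the tab). y axis: the hinge axis, level; -x: level towards the wooden pad; +x: towards the tab; z up
- spirit_lamp: bystander: small metal spirit lamp, 64 mm across, 75 mm high; origin at the centre of its underside
- loupe: bystander: folding loupe lying flat, 70 by 38 mm, 16 mm high; origin under its middle
- graver: bystander: short graver with a rounded wooden handle 40 mm across, 31 mm high, with a thin steel shank; origin under its middle
- hammer: bystander: small hammer lying on the bench, 200 mm long, handle towards its -x; origin on its underside

How it is judged:
On the way, in this order (a step that is already met when the one before it is completed fails the run):
1. the pawl is pressed free of the teeth while the lever is still up (value of joint pawl above 0.22 rad and value of joint lever below 0.1 rad), for 0.1 s.
2. the lever is pushed fully down (value of joint lever above 0.57 rad), for 0.2 s.
At the end, for the whole second after the job is handed in: The lever rests within 0.05 rad of its lower stop (joint above 0.57), the pawl is still free (joint above 0.2), and the lamp, loupe, graver and hammer are within 20 mm of where they stood (value of joint lever above 0.57 rad and value of joint pawl above 0.2 rad and velocity of joint lever below 0.05 rad/s and distance of each of spirit_lamp, loupe, graver, hammer from where it was at the start of the episode below 0.02 m); the robot touches nothing.
It fails at once if the lever is forced down past a tooth with the pawl engaged (value of joint lever above 0.12 rad and value of joint pawl below 0.12 rad).
It fails at once if a bystander is lifted, carried or pushed by 30 mm or more (distance of any of spirit_lamp, loupe, graver, hammer from where it was at the start of the episode above 0.03 m).
It also fails if it takes over 38 s, if anything falls off the work surface, if the arm or the gripper's body presses on something with over 40 N, if the wrist force passes 120 N, or if a joint passes its speed limit or range.

## Working session

There is one attempt and no reset: what is moved stays moved. The work goes in short steps, Python scripts to look and compute and a shell command to move; the robot and the scene stay as the last step left them, time stands still between calls to the robot, and variables do not carry over. Pictures are saved under pics/ and viewed, at most 10 in all, crops included, and the job is handed in when it is done.

```bash
mkdir -p pics
cat > h.py <<'E'
import numpy as np, cv2
from scipy.spatial.transform import Rotation as R
from plant import get_state, viewer, sign_off, ctrl
W,H=512,384
def cam(n):
    p=viewer.camera_params(n); f=H/2/np.tan(np.radians(p["fov_y"])/2)
    att=p["attitude"]
    return p,f,R.from_quat(att) if np.size(att)==4 else R.from_matrix(att)
def ray(n,uv):
    p,f,r=cam(n); d=np.array([(uv[0]-p["cx"])/f,(uv[1]-p["cy"])/f]); s=d.copy()
    for _ in range(30): s=d/(1+p["k1"]*(s@s))
    v=r.apply([s[0],-s[1],-1]); return np.array(p["xyz"]),v/np.linalg.norm(v)
def proj(n,X):
    p,f,r=cam(n); q=r.inv().apply(np.array(X)-p["xyz"]); s=np.array([q[0],-q[1]])/-q[2]
    return s*(1+p["k1"]*(s@s))*f+[p["cx"],p["cy"]]
def tri(a,b):
    (o1,d1),(o2,d2)=ray("side",a),ray("top",b)
    t=np.linalg.lstsq(np.c_[d1,-d2],o2-o1,rcond=None)[0]
    x,y=o1+t[0]*d1,o2+t[1]*d2; return (x+y)/2,np.linalg.norm(x-y)
def atz(n,uv,z):
    o,d=ray(n,uv); return o+d*(z-o[2])/d[2]
E
cat > a.py <<'E'
from h import *
for n in("side","top"):
    cv2.imwrite(f"pics/{n}0.png",viewer.read_camera(n)); print(n,viewer.camera_params(n))
P={}
for k in["pawl_tab","lever_pad","lever_hinge","spirit_lamp","loupe","graver","hammer"]:
    for n in("side","top"):
        r=viewer.pinpoint(n,k)
        for q in r[:2]: print(k,n,np.round(np.array(q["xy"])*[W,H],1),round(q["confidence"],2))
        if r: P[n,k]=np.array(r[0]["xy"])*[W,H]
    if ("side",k) in P and ("top",k) in P: print("  ",tri(P["side",k],P["top",k]))
s=get_state(); print(s["eef_pos"],s["tcp_rot"],s["time"])
print(R.from_quat(s["tcp_rot"]).as_matrix().round(3))
E
python3 a.py
```

```text
side {'fov_y': 47.35030428707767, 'cx': 256.9756924668741, 'cy': 189.43872080761122, 'k1': -0.008895567747220506, 'xyz': array([ 0.41156936, -0.58193455,  0.47457696]), 'attitude': array([ 0.50774055, -0.05166897, -0.0931976 ,  0.85489418])}
top {'fov_y': 44.66929977708255, 'cx': 260.6327129863681, 'cy': 191.47489855456755, 'k1': -0.07720052817211503, 'xyz': array([0.43036268, 0.01406759, 1.02688469]), 'attitude': array([ 0.0597181 , -0.03812034, -0.69709645,  0.71346838])}
pawl_tab side [256.4 140. ] 0.64
pawl_tab top [170.4 174.5] 0.62
   (array([0.58250246, 0.21896309, 0.14077067]), np.float64(0.0013061547525784003))
lever_pad side [252.8 174.7] 0.67
lever_pad top [271.4 203.4] 0.94
   (array([0.53090788, 0.02104468, 0.16521349]), np.float64(0.005303599880094108))
lever_hinge side [260.  190.6] 0.77
lever_hinge side [251.8 175.2] 0.54
lever_hinge top [215.  188.5] 0.69
   (array([0.56961716, 0.14005765, 0.06831599]), np.float64(0.0034865647383955796))
spirit_lamp side [194.1 210. ] 0.87
spirit_lamp top [181.1 250.2] 0.73
   (array([ 0.44271494,  0.22001416, -0.00576802]), np.float64(0.007278437315675243))
loupe side [184.3 234.3] 0.82
loupe side [174. 266.] 0.63
loupe top [215.9 263.3] 0.73
loupe top [266.9 201.9] 0.3
   (array([ 0.41623918,  0.14238737, -0.01171983]), np.float64(0.007486270933296081))
graver side [173.5 266.3] 0.84
graver top [262.9 271. ] 0.76
graver top [181.1 248.3] 0.49
   (array([ 0.39673885,  0.03809503, -0.00520695]), np.float64(0.003978649717718287))
hammer side [318.2 226.1] 0.6
[ 0.23324004 -0.63341179  0.23134344] [ 9.84481636e-01  1.75487629e-01 -1.04624431e-05  1.23315481e-05] 0.8
[[ 0.938  0.346 -0.   ]
 [ 0.346 -0.938 -0.   ]
 [-0.     0.    -1.   ]]
```

View pics/side0.png

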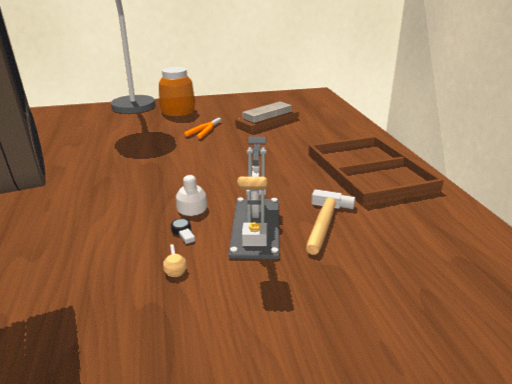

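View pics/top0.png

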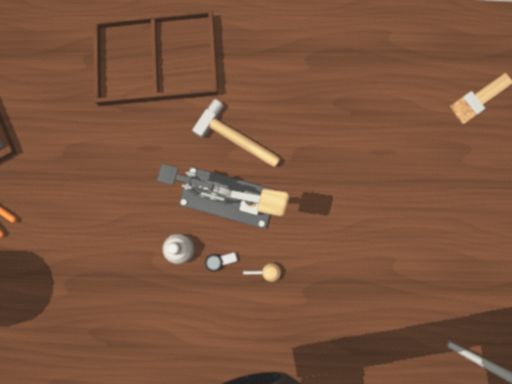

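The side picture shows the tab at (257,140) and the wooden pad at (252,182). In the top picture they are at (168,174) and (273,202). The networks agree with this, and the tab-to-pad distance of 205 mm matches the geometry. I'll move over the tab with the fingers shut.

```bash
python3 -m handwheel '[[[0,0.026,-0.0283,0,0],[0,0.026,-0.0283,0,0],[0,0.026,-0.0283,0,0],[0,0.026,-0.0283,0,0],[0,0.026,-0.0283,0,0],[0,0.026,-0.0283,0,0],[0,0.026,-0.0283,0,0],[0,0.026,-0.0283,0,0],[0,0.026,-0.0283,0,0],[0,0.026,-0.0283,0,0],[0,0.026,-0.0283,0,0],[0,0.026,-0.0283,0,0]]]'
python3 -m handwheel '[[[0,0.026,-0.0283,0,0],[0,0.026,-0.0283,0,0],[0,0.026,-0.0283,0,0],[0,0.026,-0.0283,0,0],[0,0.026,-0.0283,0,0],[0,0.026,-0.0283,0,0],[0,0.026,-0.0283,0,0],[0,0.026,-0.0283,0,0],[0,0.026,-0.0283,0,0],[0,0.026,-0.0283,0,0],[0,0.026,-0.0283,0,0],[0,0.026,-0.0283,0,0]]]'
python3 -m handwheel '[[[0,0,0,0,0],[0,0,0,0,0],[0,0,0,0,0]]]'
cat > b.py <<'E'
from h import *
import sys
tab=np.array([0.5825,0.219,0.142])
for n in("side","top"):
    im=viewer.read_camera(n); r=viewer.pinpoint(n,"pawl_tab"); print(n,[(np.round(np.array(q["xy"])*[W,H],1),round(q["confidence"],2)) for q in r[:2]])
    c=proj(n,tab).astype(int); x,y=c-[60,60]; cv2.circle(im,tuple(c),1,(0,0,255),-1)
    t=proj(n,get_state()["eef_pos"]).astype(int); cv2.circle(im,tuple(t),1,(0,255,0),-1)
    cr=cv2.resize(im[max(y,0):y+120,max(x,0):x+120],(380,380)); globals()[n]=cr
cv2.imwrite("pics/b%s.png"%sys.argv[1],np.hstack([side,top]))
s=get_state(); M=R.from_quat(s["tcp_rot"]).as_matrix(); print(s["eef_pos"],s["qpos"],M.T@(tab-s["eef_pos"]),s["contact_force"],s["time"])
E
python3 b.py 1
```

```text
time: 1.8
eef_pos: [0.4091, -0.2052, 0.2317]
tcp_rot: [0.985, 0.175, 0.0, 0.0]
contact_force: [0.8, 0.0, -0.5]
opening: 0.001
finger_force: 0.0
time: 2.8
eef_pos: [0.5846, 0.2216, 0.2315]
tcp_rot: [0.984, 0.176, 0.0, 0.0]
contact_force: [0.8, 0.5, 0.6]
opening: 0.004
finger_force: 0.0
time: 3.05
eef_pos: [0.5839, 0.2194, 0.231]
tcp_rot: [0.984, 0.176, -0.0, 0.0]
contact_force: [0.1, 0.2, 0.7]
opening: -0.002
finger_force: 0.0
side [(array([256.9, 141.6]), 0.66)]
top [(array([168.7, 177.7]), 0.89), (array([180.3, 250.5]), 0.4)]
[0.58399431 0.21832839 0.23163015] [ 1.95274609e-01  1.74191822e-01  1.70920677e+00 -1.55754545e-04
  1.25794545e+00  1.41501224e+00] [-0.00119211 -0.00116116  0.08962967] [0.57944707 0.21335752 0.40839152] 3.25
```

```bash
python3 -m handwheel '[[[0,0,0,0.025,0],[0,0,0,0.025,0],[0,0,0,0.02,0],[0,0,0,0.01,0],[0,0,0,0,0],[0,0,0,0,0]]]'
python3 b.py 2
```

```text
time: 3.75
eef_pos: [0.5842, 0.219, 0.1516]
tcp_rot: [0.985, 0.175, -0.0, -0.0]
contact_force: [-0.1, -0.4, 0.3]
opening: 0.002
finger_force: 0.0
side [(array([257.4, 137.9]), 0.72)]
top [(array([168.5, 173.7]), 0.81)]
[0.58530523 0.21973003 0.15346523] [ 1.97033768e-01  2.49067315e-01  1.77034678e+00 -6.89043053e-06
  1.11864654e+00  1.41513437e+00] [-0.0029247  -0.00029027  0.01145494] [-0.24214721 -0.91510332 -0.18604724] 3.95
```

View pics/b2.png

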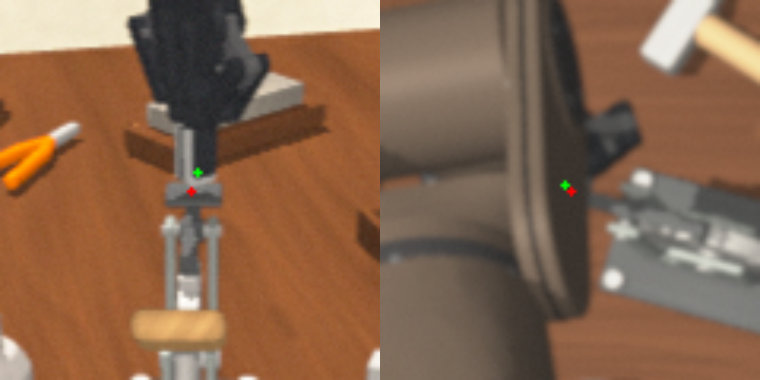

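The side crop shows the shut fingertips centred just above the tab: TCP mark at (198,173), tab mark at (191,191). The wrist hides the tab from the top camera. I'll press down slowly.

```bash
python3 -m handwheel '[[[0,0,0,0.004,0],[0,0,0,0.004,0],[0,0,0,0.003,0],[0,0,0,0.003,0],[0,0,0,0,0],[0,0,0,0,0]]]'
python3 -m handwheel '[[[0,0,0,0.003,0],[0,0,0,0.003,0],[0,0,0,0.002,0],[0,0,0,0,0],[0,0,0,0,0]]]'
```

```text
time: 4.45
eef_pos: [0.5846, 0.2201, 0.1377]
tcp_rot: [0.984, 0.176, 0.001, -0.0]
contact_force: [1.7, 2.5, 2.8]
opening: 0.0
finger_force: 1.5
time: 4.87
eef_pos: [0.5848, 0.2202, 0.131]
tcp_rot: [0.984, 0.175, 0.001, -0.0]
contact_force: [-1.5, 3.9, 8.7]
opening: 0.003
finger_force: 4.6
```

```bash
python3 -m handwheel '[[[0,0,0,0.002,0],[0,0,0,0.001,0],[0,0,0,0,0],[0,0,0,0,0]]]'
python3 b.py 3
```

```text
time: 5.2
eef_pos: [0.585, 0.2202, 0.1305]
tcp_rot: [0.984, 0.176, 0.001, -0.0]
contact_force: [-5.6, 2.0, 16.8]
opening: 0.002
finger_force: 8.2
side [(array([257.4, 145.8]), 0.63), (array([256.9, 190.8]), 0.32)]
top [(array([170.9, 176.8]), 0.74)]
[0.58501497 0.2202205  0.13050435] [1.97723597e-01 2.75441131e-01 1.78371706e+00 5.03525600e-04
 1.08050176e+00 1.41525167e+00] [-0.00275911  0.00027409 -0.01150117] [-5.98963723  2.59150789 16.88230011] 5.4
```

View pics/b3.png

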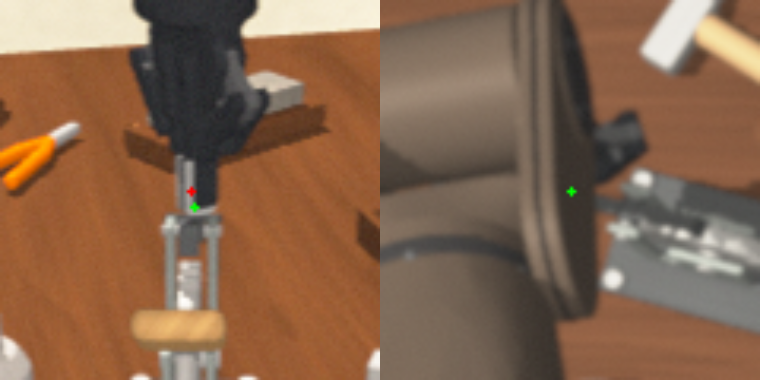

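The force rises while the tip stops at z = 0.1305. That is the end stop: the tip's hinge-side edge has 32 mm of lever arm, and 32 mm × 0.36 rad = 11.5 mm. The crop shows the tab lowered to the height of the upright tops, about (195,212). Next I lift off and go over the pad.

```bash
python3 -m handwheel '[[[0,0,0,-0.01,0],[0,0,0,-0.03,0],[0,0,0,-0.035,0],[0,-0.02,0.028,0,0],[0,-0.02,0.028,0,0],[0,-0.02,0.028,0,0],[0,-0.02,0.028,0,0],[0,-0.02,0.028,0,0],[0,-0.02,0.028,0,0],[0,0,0,0,0],[0,0,0,0,0]]]'
cat > c.py <<'E'
from h import *
import sys
for n in("side","top"):
    im=viewer.read_camera(n)
    for k in("pawl_tab","lever_pad"): print(n,k,[(np.round(np.array(q["xy"])*[W,H],1),round(q["confidence"],2)) for q in viewer.pinpoint(n,k)[:2]])
    t=proj(n,get_state()["eef_pos"]); cv2.circle(im,tuple(t.astype(int)),1,(0,255,0),-1)
    x,y=(proj(n,[0.56,0.12,0.12])-[70,70]).astype(int)
    globals()[n]=cv2.resize(im[y:y+140,x:x+140],(395,395))
cv2.imwrite("pics/c%s.png"%sys.argv[1],np.hstack([side,top]))
s=get_state(); print(s["eef_pos"],s["qpos"],s["contact_force"],s["time"])
M=R.from_quat(s["tcp_rot"]).as_matrix(); h=np.array([.5603,.134,.07]); u=np.array([.252,.968,0])
for a in np.array([0,.1,.2,.3,.4,.5,.62]):
    e=.622-a; p=h-u*(.15*np.cos(e)-.008*np.sin(e))+[0,0,.15*np.sin(e)+.008*np.cos(e)]
    print(a,p.round(4),(M.T@(p-s["eef_pos"])).round(4))
E
python3 c.py 1
```

```text
time: 6.32
eef_pos: [0.5282, 0.0185, 0.1999]
tcp_rot: [0.985, 0.174, -0.002, 0.0]
contact_force: [-0.2, 0.4, -0.4]
opening: 0.004
finger_force: 0.0
side pawl_tab [(array([255.2, 147.7]), 0.57)]
side lever_pad [(array([252.7, 178.6]), 0.95)]
top pawl_tab [(array([170.5, 175.2]), 0.94)]
top lever_pad [(array([270. , 202.3]), 0.49)]
[0.52960098 0.0213765  0.20101514] [-1.51117474e-01 -6.42024191e-03  1.96006813e+00 -1.70419990e-04
  1.18861022e+00  1.06520730e+00] [ 0.03676567 -0.58932495 -0.49310718] 6.6167
0.0 [0.5308 0.0205 0.1639] [0.0008 0.0012 0.0371]
0.1 [0.5285 0.012  0.1517] [-0.0042  0.0084  0.0493]
0.2 [0.5266 0.0047 0.1387] [-0.0085  0.0146  0.0623]
0.3 [ 0.5251 -0.0013  0.1251] [-0.0121  0.0197  0.076 ]
0.4 [ 0.5239 -0.0059  0.1108] [-0.0148  0.0236  0.0902]
0.5 [ 0.523  -0.0092  0.0962] [-0.0167  0.0264  0.1048]
0.62 [ 0.5225 -0.0112  0.0783] [-0.0179  0.0281  0.1227]
```

View pics/c1.png

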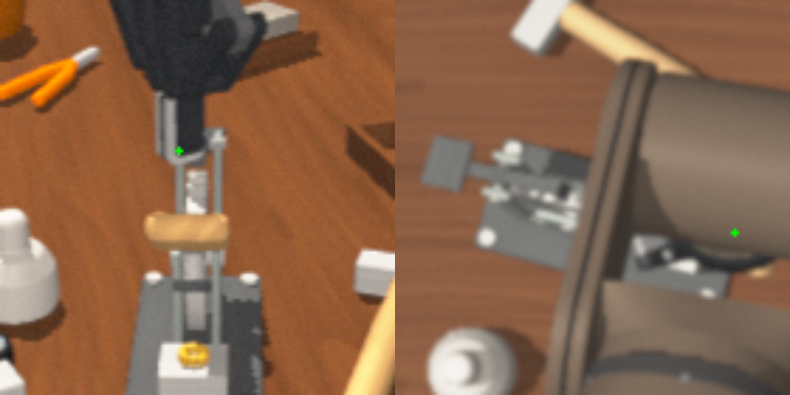

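The side crop shows the lever still up, with the pad centre at (187,232) and the TCP at (180,150), about 3 mm left of centre. The top crop shows the tab clear at (447,162), and its pinpoint is about 8 px lower in the side view, so the pawl is free. I'll push the lever down along its arc.

```bash
python3 -m handwheel '[[[0,0.003,0.003,0.015,0],[0,0,0,0.012,0],[0,0,0,0.008,0],[0,-0.0025,0.0036,0.006,0],[0,-0.0025,0.0036,0.006,0],[0,-0.002,0.003,0.0065,0],[0,-0.002,0.003,0.0065,0],[0,0,0,0,0]]]'
python3 c.py 2 | head -5
```

```text
time: 7.28
eef_pos: [0.5289, 0.0025, 0.1399]
tcp_rot: [0.985, 0.175, -0.001, 0.0]
contact_force: [0.2, 0.3, 0.6]
opening: -0.003
finger_force: 0.3
side pawl_tab []
side lever_pad [(array([250.5, 195.4]), 0.75)]
top pawl_tab [(array([168.7, 174.7]), 0.92)]
top lever_pad [(array([218. , 266.8]), 0.68)]
[0.52953689 0.00283135 0.14146758] [-1.86042766e-01  6.05492646e-02  2.00856548e+00 -7.68719845e-04
```

View pics/c2.png

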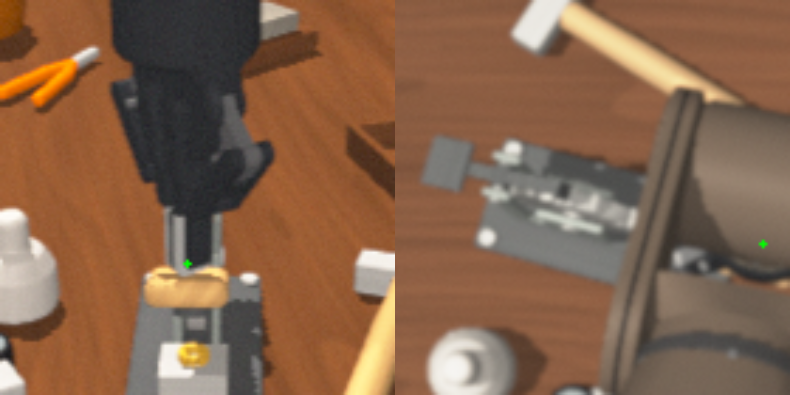

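The pad has moved down to (187,288) with the fingertips centred on it at (187,265), and the force is low. I'll continue along the arc to the stop.

```bash
python3 -m handwheel '[[[0,-0.0018,0.0025,0.007,0],[0,-0.0018,0.0025,0.007,0],[0,-0.0014,0.002,0.007,0],[0,-0.0014,0.002,0.007,0],[0,-0.001,0.0014,0.0073,0],[0,-0.001,0.0014,0.0073,0],[0,-0.0006,0.0008,0.006,0],[0,-0.0006,0.0008,0.006,0],[0,0,0,0.004,0],[0,0,0,0,0],[0,0,0,0,0]]]'
python3 -m handwheel '[[[0,0,0,0.002,0],[0,0,0,0.002,0],[0,0,0,0,0],[0,0,0,0,0]]]'
```

```text
time: 8.5
eef_pos: [0.5237, -0.0126, 0.0815]
tcp_rot: [0.984, 0.176, -0.002, -0.001]
contact_force: [1.1, -0.2, -0.0]
opening: -0.0
finger_force: 0.0
time: 8.83
eef_pos: [0.5249, -0.0125, 0.0784]
tcp_rot: [0.984, 0.175, -0.0, -0.0]
contact_force: [0.4, -0.1, 0.7]
opening: -0.003
finger_force: 0.0
```

```bash
python3 -m handwheel '[[[0,0,0,0.002,0],[0,0,0,0.001,0],[0,0,0,0,0],[0,0,0,0,0]]]'
python3 c.py 3 | head -5
```

```text
time: 9.17
eef_pos: [0.5254, -0.0127, 0.0778]
tcp_rot: [0.984, 0.176, -0.0, -0.0]
contact_force: [-5.7, 0.8, 12.2]
opening: -0.004
finger_force: 5.7
side pawl_tab []
side lever_pad []
top pawl_tab [(array([173.7, 175.6]), 0.74)]
top lever_pad [(array([213.8, 189.5]), 0.23)]
[ 0.52540824 -0.01267431  0.07774409] [-2.17227509e-01  1.44377829e-01  2.05135839e+00 -1.91895370e-04
```

View pics/c3.png

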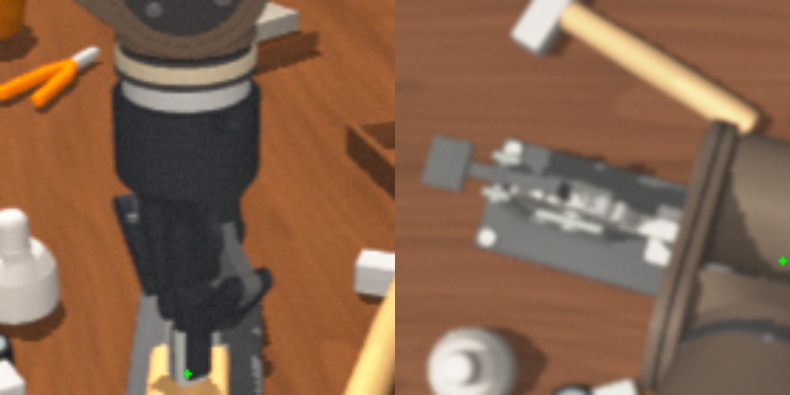

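The force rises to 12 N at z = 0.0778, so the lever is on its stop. The crop shows the pad under the fingertips at (187,375). I'll lift straight off and check.

```bash
python3 -m handwheel '[[[0,0,0,-0.004,0],[0,0,0,-0.02,0],[0,0,0,-0.035,0],[0,0,0,-0.04,0],[0,0,0,-0.04,0],[0,0,0,-0.01,0],[0,0,0,0,0],[0,0,0,0,0],[0,0,0,0,0]]]'
python3 c.py 4 | head -5
```

```text
time: 10.22
eef_pos: [0.5239, -0.0124, 0.2222]
tcp_rot: [0.984, 0.175, -0.002, -0.001]
contact_force: [-0.7, -0.2, -0.2]
opening: -0.002
finger_force: 0.0
side pawl_tab []
side lever_pad [(array([253.1, 231. ]), 0.94)]
top pawl_tab [(array([169. , 177.1]), 0.61), (array([180.7, 250.8]), 0.55)]
top lever_pad []
[ 0.52464491 -0.01260903  0.22334231] [-2.17508100e-01 -3.89809818e-02  1.94973933e+00  2.08808946e-05
```

View pics/c4.png

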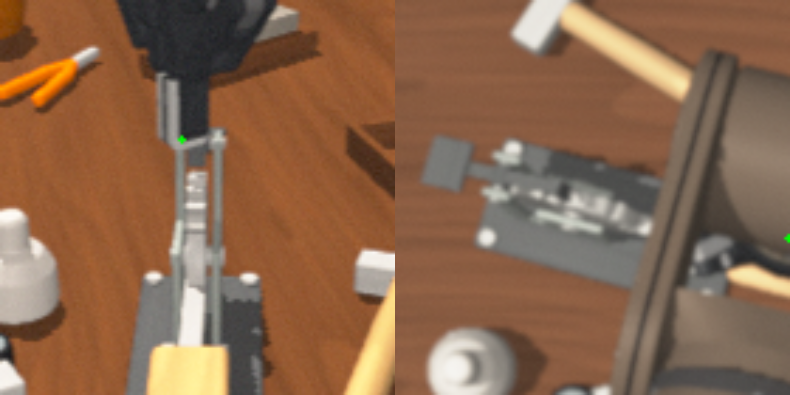

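The lever lies level with its pad at (187,370), the tab is still low, nothing else has moved, and the arm is clear. I'll hand in.

```bash
python3 -c "
from h import *
print(proj('side',[.5245,-.0112,.078]),get_state()['contact_force']); print(sign_off())"
```

```text
[251.95845637 232.86172049] [-0.03221211 -0.55236096  0.94048546]
the job is handed in; nothing more can be done
None
```

The job is handed in at about 10 s: the pawl was pressed to its end stop and left free, the lever was pushed down onto its lower stop, the arm is clear, and the bystanders in view looked undisturbed; no verdict was returned.

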